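# Seat the air cylinder in its assembly nest

## Task

Pick the compact air cylinder out from the parts on the bench and lower it into the pocket of the assembly nest, ports up and with its piston rod lying in the open slot at the pocket's end, so that it sits flat and square on the pocket floor. Let go only once it is down in the pocket, and leave the valve and the limit switch where they stand.

Things in the scene. Friction and masses are not known exactly. Their poses are not given: they have to be found in the camera images.
- cylinder_center (a point): Centre of the loose air cylinder's body, a light square block lying flat, 32 wide (x) x 89 long (y) x 32 mm high, 0.17 kg: this point is 16 mm above its underside. A 10 mm piston rod sticks out 30 mm from the middle of its -y end. Two blue ports, 12 mm high, on top on the centre line, 25 mm either side of this point. z up. Grasp across the 32 mm width.
- pocket (a point): Centre of the pocket floor, 10 mm above the bench, of the fixed nest: aluminium plate 100 x 160 mm (x, y), black walls round a pocket 45 (x) x 102 mm (y). Walls 12 thick, 18 high, top 6 mm sloped as lead-in; each long wall has a 52 mm gap mid-way for the fingers; -y end has a 28 mm slot for the rod, +y end is closed. Home: cylinder's y along this y, body centre 16 mm above. z up.
- valve: Bystander, loose, standing upright: a solenoid valve, narrow light body with a black coil block on top, 19 x 76 x 58 mm (x, y, z). Origin at the centre of its underside.
- limit_switch: Bystander, loose, standing upright: a dark blue limit switch with a roller lever on top, 20 x 51 x 48 mm (x, y, z). Origin at the centre of its underside.
Things that resemble listed ones, but are neither listed nor needed, are in the scene too. What is shaped like the part that bears cylinder_center but brown or yellow is not meant.

How it is judged:
By the outcome, as a careful person would: the job done as asked, in the order asked, and still so for the second after the job is handed in, with the robot touching nothing.
It also fails if it takes over 38 s, if anything falls off the work surface, if the arm or the gripper's body presses on something with over 40 N, if the wrist force passes 120 N, or if a joint passes its speed limit or range.

## Robot

A 6-joint arm with a two-finger parallel gripper is mounted at the origin on a cart in front of the work surface, level with it; the furniture and walls round the work are solid. World frame = base frame: x ahead of the robot, y to its left, z up, the work surface at z = 0. Lengths are in m, angles in rad, forces in N, time in s.
With the tool pointing down it reaches from about 0.35 to 0.975 m from the base axis. Payload 4.9 kg.
Tool frame: the origin (TCP) lies between the finger pads; the fingertips stand 14 mm ahead of it and the grasp point (between the pads) lies 5 mm behind it (manip.tcp_to_tips is the distance from the TCP to the fingertips, in m); z points along the fingers, y is the line along which they close (so a half turn about z gives the same grasp; the last joint's range is limited). The gripper opens to 85 mm and grips with 20 to 120 N. Pads are 22 mm wide; open, the fingers measure 114 mm over their backs; the gripper's body (76 mm by 85 mm) begins 54 mm behind the grasp point. The pads swing forward as they close: fully open they stand 13 mm farther back than shut.
Start: joints at [1.211, 0.053, 1.613, -0, 1.476, -0.119], TCP at [0.149, 0.607, 0.245] pointing down, gripper open.
Joint ranges: [-3.01, 3.01], [-1.01, 2.22], [0.06, 2.58], [-1.02, 4.17], [0.09, 2.62], [-3.14, 3.14]. Speed limits (rad/s): [2.57, 2.57, 3.14, 3.14, 3.14, 3.14].

## Interface

Orientations are given as a unit quaternion [w, x, y, z].
In Python, from plant import manip gives the robot as it stands.
- The arm moves only by the tool servo_tool, never from a script. Its argument "moves" is a list that holds one entry, the list of rows, each a list of 7 numbers: the shift along the tool's x, y, z in mm, then the turn, a rotation vector about the tool's x, y, z in degrees, then the finger opening in mm, from 0 to 85.4. In form: [[[x, y, z, ax, ay, az, fingers], ...]]. A call has 1 to 12 rows; each row shifts and turns the commanded pose from where the row before left it, along the tool's axes as they then stand; what a row does not reach is not made up. A row lasts 1/8 s, in which the tool goes at most 62.5 mm and 10.7 degrees, less where a joint would pass 70% of its speed; a pose out of reach is approached as far as the arm can. A call with a gripper value outside its range is refused whole. The fingers move at their own pace and stop on an object; the grip force is fixed at half the most. Time passes only in rows, so rows that do not move let the fingers close. It gives the time, the measured TCP pose, the force, the opening and the grip force at its end, in the units of the state.
- manip.state(): the state, without advancing time (a new reading comes with each control period).
- manip.grab_frame(name): name is "side" or "top" or "wrist"; returns a dict with "image" (384x512x3 uint8, blue, green, red), "mtx" (3x3 intrinsics, pixels), "dist_coeffs" ([k1, k2, p1, p2, k3] as OpenCV has them; the pictures are not rectified), "eye" and "rotation" of the camera in the world. Camera axes: x right, y down, z forward; pixel columns grow to the right and rows downward; lengths in m; the calibration is good to about 2 mm. A picture is of the moment at which its call begins. There is no depth.
- manip.job_done(): hands the job in; it is judged then, once.
The state is a dict: "time": time; "joint_pos": joint angles; "joint_vel": joint speeds; "joint_efforts": joint torques, N m; "tool_pos": TCP position; "tool_rot": TCP orientation; "contact_force": force on the tool from outside, world axes, zero at the start; "ft_torque": the same for the moment, N m; "gripper_width": opening from 0.0 (shut) to 1.0 (fully open); "grasp_force": force on a finger pad.
Only numpy, scipy, OpenCV 4.12 (cv2) and the standard library are available. Lean on these libraries where they do the work, as an engineer would, in place of code of your own. Each camera call takes 0.05 s, during which the arm holds its last target. There are 200 camera calls.

## Working session

There is one attempt and no reset: what is moved stays moved. The work goes in short steps, Python scripts to look and compute and a tool call to move; the robot and the scene stay as the last step left them, time stands still between calls to the robot, and variables do not carry over. Pictures are saved under pics/ and viewed, at most 10 in all, crops included, and the job is handed in when it is done.

Besides the shell and the picture viewer there is one more tool, called by a JSON object that holds its "fn" and its "kwargs", one argument or row to a line. servo_tool: Moves the arm, as the interface text tells. Its arguments: {"type":"object","properties":{"moves":{"type":"array"}},"required":["moves"]}

```bash
mkdir -p pics; python3 - <<'E'
from plant import manip
import cv2,numpy as np
s=manip.state();print(s['time'],s['tool_pos'],s['tool_rot'],manip.tcp_to_tips)
for n in("top","side"):
    f=manip.grab_frame(n);cv2.imwrite(f"pics/{n}1.png",f["image"]);print(n,f["eye"],f["rotation"],f["mtx"],f["dist_coeffs"])
E
```

```text
0.0 [0.14881203 0.60643604 0.24408673] [-2.42290291e-04  1.20083949e-01  9.92763246e-01 -9.61147253e-04] 0.014
top [ 0.43517282 -0.07094622  1.18419533] [ 0.02363157 -0.70387148  0.70961335 -0.02133985] [[434.1157079    0.         254.57642171]
 [  0.         434.1157079  190.95768059]
 [  0.           0.           1.        ]] [-0.16199597  0.          0.          0.          0.        ]
side [ 0.4539669  -1.15445631  0.75163198] [-0.48253666  0.8757358  -0.00755542  0.01371493] [[487.99949662   0.         254.39211086]
 [  0.         487.99949662 193.63217985]
 [  0.           0.           1.        ]] [-0.00285094  0.          0.          0.          0.        ]
```

View pics/top1.png

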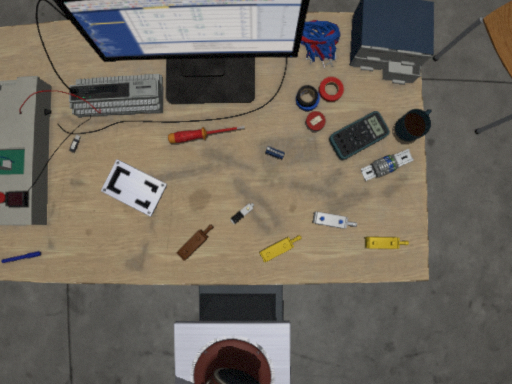

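View pics/side1.png

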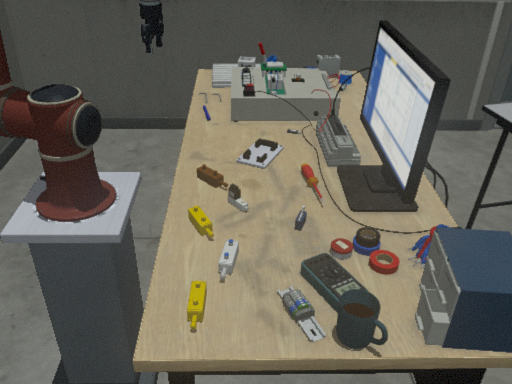

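```bash
cat > h.py <<'E'
import cv2,numpy as np
from scipy.spatial.transform import Rotation as R
def rot(f):
    r=np.array(f["rotation"]);return R.from_quat(r[[1,2,3,0]]).as_matrix()
def cast(f,px,z):
    p=cv2.undistortPoints(np.float64(px).reshape(-1,1,2),f["mtx"],np.array(f["dist_coeffs"])).reshape(-1,2)
    d=np.c_[p,np.ones(len(p))]@rot(f).T
    e=np.array(f["eye"]);return e+d*((z-e[2])/d[:,2])[:,None]
def blobs(m,a=8):
    c,_=cv2.findContours(m.astype(np.uint8),cv2.RETR_EXTERNAL,cv2.CHAIN_APPROX_NONE)
    return [k for k in c if cv2.contourArea(k)>a]
E
python3 - <<'E'
from plant import manip
from h import *
f=manip.grab_frame("top");im=f["image"]
a=cv2.resize(im[150:225,90:180],None,fx=5,fy=5,interpolation=2);b=cv2.resize(im[200:240,300:370],None,fx=5,fy=5,interpolation=2)
out=np.zeros((575,450,3),np.uint8);out[:375,:450]=a;out[375:575,:350]=b;cv2.imwrite("pics/crop1.png",out)
hsv=cv2.cvtColor(im,cv2.COLOR_BGR2HSV).astype(int)
h,s,v=hsv[...,0],hsv[...,1],hsv[...,2]
roi=np.zeros(h.shape,bool);roi[205:235,305:362]=1
blue=roi&(h>95)&(h<130)&(s>110)
for k in blobs(blue,3):
    M=cv2.moments(k);c=(M['m10']/M['m00'],M['m01']/M['m00']);print("port",c,cv2.contourArea(k),cast(f,c,.044))
body=roi&((s<60)&(v>110)|blue)
body=cv2.morphologyEx(body.astype(np.uint8),cv2.MORPH_OPEN,np.ones((6,6)))
for k in blobs(body,50):
    r=cv2.minAreaRect(k);print("body",r,cast(f,r[0],.032),cast(f,cv2.boxPoints(r),.032).round(4))
roi[:]=0;roi[150:225,92:180]=1
pl=roi&(s<50)&(v>130)
for k in blobs(pl,300):
    k=cv2.convexHull(k)
    r=cv2.minAreaRect(k);print("plate",r,cast(f,r[0],.010),cast(f,cv2.boxPoints(r),.010).round(4))
dk=roi&(v<60)
for k in blobs(dk,20):
    r=cv2.minAreaRect(k);print("wall",r)
pts=np.vstack(blobs(dk,20));r=cv2.minAreaRect(pts);print(r,cast(f,r[0],.028),cast(f,cv2.boxPoints(r),.028).round(4))
E
```

```text
port (340.3703703703703, 221.07407407407405) 4.5 [[ 0.42636385 -0.29316514  0.044     ]]
port (321.90476190476187, 218.09523809523807) 3.5 [[ 0.43478707 -0.24416588  0.044     ]]
body ((328.0041198730469, 220.45492553710938), (25.259469985961914, 13.942503929138184), 5.19442892074585) [[ 0.42832288 -0.26225265  0.032     ]] [[ 0.4133 -0.2267  0.032 ]
 [ 0.4502 -0.2306  0.032 ]
 [ 0.4433 -0.2981  0.032 ]
 [ 0.4064 -0.2941  0.032 ]]
plate ((133.00001525878906, 187.00001525878906), (56.34891128540039, 37.565940856933594), 26.56505012512207) [[0.52364064 0.26686117 0.01      ]] [[0.5129 0.363  0.01  ]
 [0.606  0.3161 0.01  ]
 [0.5343 0.1729 0.01  ]
 [0.4427 0.2192 0.01  ]]
wall ((142.50001525878906, 202.00003051757812), (12.521980285644531, 5.81377649307251), 26.56505012512207)
wall ((150.20001220703125, 186.10000610351562), (12.969194412231445, 5.366562843322754), 26.56505012512207)
wall ((117.90000915527344, 179.70001220703125), (12.969193458557129, 23.702320098876953), 26.56505012512207)
((132.10000610351562, 186.80001831054688), (44.72135925292969, 23.702320098876953), 26.56505012512207) [[0.52285065 0.26419568 0.028     ]] [[0.5219 0.3354 0.028 ]
 [0.5796 0.3063 0.028 ]
 [0.5238 0.1943 0.028 ]
 [0.4669 0.2231 0.028 ]]
```

View pics/crop1.png

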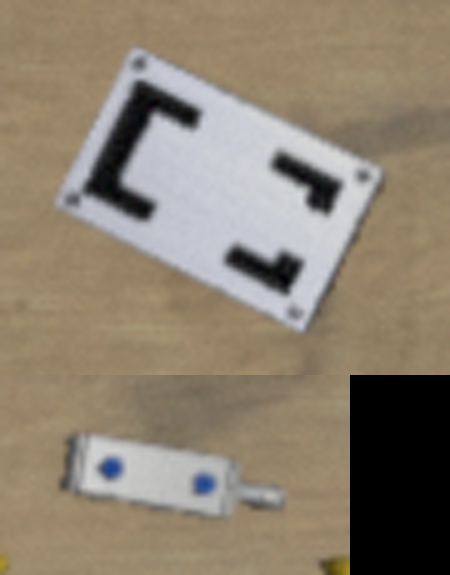

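```bash
cat >> h.py <<'E'
def plan(s,wps):
    """wps: (x,y,z,world yaw of tool y in deg,rows); prints rows from the state pose, tool kept pointing down"""
    q=np.array(s["tool_rot"]);M=R.from_quat(q[[1,2,3,0]]);p=np.array(s["tool_pos"])
    for x,y,z,yaw,n in wps:
        c,sn=np.cos(np.radians(yaw)),np.sin(np.radians(yaw))
        Y=np.array([c,sn,0]);Z=np.array([0,0,-1.]);T=R.from_matrix(np.c_[np.cross(Y,Z),Y,Z])
        rv=(M.inv()*T).as_rotvec()/n; d=(np.array([x,y,z])-p)/n
        for i in range(n):
            print([*(M.inv().apply(d)*1000).round(1).tolist(),*np.degrees(rv).round(2).tolist()])
            M=M*R.from_rotvec(rv);p=p+d
E
python3 - <<'E'
from plant import manip
from h import *
plan(manip.state(),[(.46,.25,.245,36,8),(.431,-.268,.22,-9.8,9),(.431,-.268,.2,-9.8,1)])
E
```

```text
[-48.4, -34.0, -0.0, -0.01, 0.0, 5.03]
[-51.2, -29.6, -0.0, -0.01, 0.0, 5.03]
[-53.6, -25.0, -0.1, -0.01, 0.0, 5.03]
[-55.6, -20.2, -0.1, -0.01, 0.0, 5.03]
[-57.1, -15.3, -0.1, -0.01, 0.0, 5.03]
[-58.3, -10.2, -0.1, -0.01, 0.0, 5.03]
[-58.9, -5.1, -0.1, -0.01, 0.0, 5.03]
[-59.2, 0.1, -0.1, -0.01, 0.0, 5.03]
[-44.7, -36.4, 2.8, 0.0, 0.0, 5.09]
[-47.7, -32.3, 2.8, 0.0, 0.0, 5.09]
[-50.4, -28.0, 2.8, 0.0, 0.0, 5.09]
[-52.7, -23.4, 2.8, 0.0, 0.0, 5.09]
[-54.6, -18.6, 2.8, 0.0, 0.0, 5.09]
[-56.0, -13.7, 2.8, 0.0, 0.0, 5.09]
[-57.0, -8.7, 2.8, 0.0, 0.0, 5.09]
[-57.5, -3.6, 2.8, 0.0, 0.0, 5.09]
[-57.6, 1.5, 2.8, 0.0, 0.0, 5.09]
[-0.0, 0.0, 20.0, 0.0, 0.0, 0.0]
```

{"fn": "servo_tool", "kwargs": {
  "moves": [
    [[-48.4,-34,0,0,0,5,85],[-51.2,-29.6,0,0,0,5,85],[-53.6,-25,0,0,0,5,85],[-55.6,-20.2,0,0,0,5,85],[-57.1,-15.3,0,0,0,5,85],[-58.3,-10.2,0,0,0,5,85],[-58.9,-5.1,0,0,0,5,85],[-59.2,0,0,0,0,5,85]]
  ]
}}

```text
time: 1.15
tool_pos: [0.4616, 0.2493, 0.2451]
tool_rot: [-0.0, 0.454, 0.891, 0.0]
contact_force: [0.4, 1.4, -0.2]
gripper_width: 0.994
grasp_force: 0.0
```

{"fn": "servo_tool", "kwargs": {
  "moves": [
    [[-44.7,-36.4,2.8,0,0,5.1,85],[-47.7,-32.3,2.8,0,0,5.1,85],[-50.4,-28,2.8,0,0,5.1,85],[-52.7,-23.4,2.8,0,0,5.1,85],[-54.6,-18.6,2.8,0,0,5.1,85],[-56,-13.7,2.8,0,0,5.1,85],[-57,-8.7,2.8,0,0,5.1,85],[-57.5,-3.6,2.8,0,0,5.1,85],[-57.6,1.5,2.8,0,0,5.1,85],[0,0,20,0,0,0,85],[0,0,0,0,0,0,85],[0,0,0,0,0,0,85]]
  ]
}}

```text
time: 2.65
tool_pos: [0.4334, -0.2658, 0.1999]
tool_rot: [-0.0, 0.764, 0.646, 0.0]
contact_force: [-0.2, -0.8, 0.7]
gripper_width: 0.995
grasp_force: 0.0
```

```bash
python3 - <<'E'
from plant import manip
from h import *
f=manip.grab_frame("wrist");cv2.imwrite("pics/w1.png",f["image"])
s=manip.state();print(s['time'],s['tool_pos'],s['tool_rot'],f["eye"])
q=np.array(s["tool_rot"]);print(R.from_quat(q[[1,2,3,0]]).as_matrix().round(3))
E
```

```text
2.7 [ 0.43367754 -0.26599441  0.20046165] [2.23621843e-04 7.63657919e-01 6.45621033e-01 1.20775547e-04] [ 0.44393024 -0.20216528  0.3296301 ]
[[ 0.166  0.986  0.   ]
 [ 0.986 -0.166 -0.   ]
 [-0.     0.    -1.   ]]
```

View pics/w1.png

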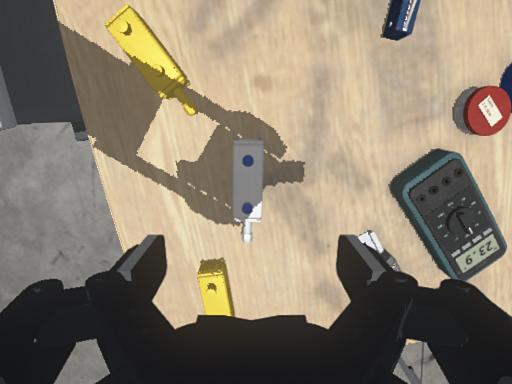

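```bash
python3 - <<'E'
from plant import manip
from h import *
f=manip.grab_frame("wrist");im=f["image"]
hsv=cv2.cvtColor(im,cv2.COLOR_BGR2HSV).astype(int);h,s,v=hsv[...,0],hsv[...,1],hsv[...,2]
roi=np.zeros(h.shape,bool);roi[130:225,225:270]=1
P=[]
for k in blobs(roi&(h>100)&(h<130)&(s>120),20):
    (c,r)=cv2.minEnclosingCircle(k);P.append(cast(f,c,.044)[0]);print(c,r,P[-1])
P=sorted(P,key=lambda p:p[1]);d=P[1]-P[0];print("c",(P[0]+P[1])/2,np.linalg.norm(d),"yaw",-np.degrees(np.arctan2(d[0],d[1])))
body=roi&(s<60)
body=cv2.morphologyEx(body.astype(np.uint8),cv2.MORPH_CLOSE,np.ones((17,17)))
body=cv2.morphologyEx(body,cv2.MORPH_OPEN,np.ones((15,15)))
for k in blobs(body,300):
    r=cv2.minAreaRect(k);b=cast(f,cv2.boxPoints(r),.032);print(r,b.mean(0),np.linalg.norm(b-np.roll(b,1,0),axis=1),b.round(4))
    d=max((b[1]-b[0],b[2]-b[1]),key=np.linalg.norm);print(-np.degrees(np.arctan(d[0]/d[1])))
plan(manip.state(),[((P[0]+P[1])[0]/2,(P[0]+P[1])[1]/2,.03,-9.8,4)])
E
```

```text
(246.4423065185547, 207.76922607421875) 4.508513927459717 [ 0.42392752 -0.29335486  0.044     ]
(247.0357208251953, 160.05357360839844) 5.053791046142578 [ 0.43306453 -0.24421011  0.044     ]
c [ 0.42849603 -0.26878249  0.044     ] 0.04998691791740251 yaw -10.5321904194343
((248.49996948242188, 179.49996948242188), (84.99998474121094, 40.99999237060547), 90.0) [ 0.43030139 -0.26831798  0.032     ] [0.09228727 0.04183727 0.09227027 0.04514259] [[ 0.4175 -0.2194  0.032 ]
 [ 0.4587 -0.2264  0.032 ]
 [ 0.4447 -0.3176  0.032 ]
 [ 0.4002 -0.31    0.032 ]]
-8.722743098317183
[-0.8, -1.2, 42.7, 0.01, 0.01, 0.05]
[-0.9, -1.2, 42.7, 0.01, 0.01, 0.05]
[-0.9, -1.2, 42.7, 0.01, 0.01, 0.05]
[-0.9, -1.2, 42.7, 0.01, 0.01, 0.05]
```

{"fn": "servo_tool", "kwargs": {
  "moves": [
    [[-1.2,-1.6,45,0,0,0.4,70],[-1.2,-1.6,55,0,0,0.4,70],[-1.1,-1.4,50,0,0,0,70],[0,0,21,0,0,0,70],[0,0,10,0,0,0,60],[0,0,0,0,0,0,45],[0,0,0,0,0,0,25],[0,0,0,0,0,0,20],[0,0,0,0,0,0,20],[0,0,0,0,0,0,20]]
  ]
}}

```text
time: 4.0
tool_pos: [0.4294, -0.2707, 0.021]
tool_rot: [0.002, 0.769, 0.639, 0.0]
contact_force: [-0.0, 1.2, 6.7]
gripper_width: 0.365
grasp_force: 61.6
```

{"fn": "servo_tool", "kwargs": {
  "moves": [
    [[0,0,-15,0,0,0,20],[0,0,-50,0,0,0,20],[0,0,-60,0,0,0,20],[0,0,-35,0,0,0,20],[0,0,0,0,0,0,20]]
  ]
}}

```text
time: 4.62
tool_pos: [0.4296, -0.2711, 0.1834]
tool_rot: [0.004, 0.769, 0.639, 0.001]
contact_force: [0.8, 0.1, -2.2]
gripper_width: 0.362
grasp_force: 60.9
```

```bash
python3 - <<'E'
from plant import manip
from h import *
f=manip.grab_frame("wrist");cv2.imwrite("pics/w2.png",f["image"])
s=manip.state();print(s['time'],s['tool_pos'],s['tool_rot'],s['contact_force'],s['grasp_force'],s['gripper_width'])
plan(s,[(.46,.06,.185,-19,6),(.5235,.266,.185,-26.2,4)])
E
```

```text
4.675 [ 0.42840064 -0.27002526  0.18031819] [1.26561956e-03 7.68829723e-01 6.39452278e-01 1.97433954e-04] [-0.3832406   0.01497546 -2.85534241] 60.88787913322449 0.35737543583052617
[55.0, -4.8, -0.9, 0.02, 0.01, 1.42]
[54.9, -6.2, -0.9, 0.02, 0.01, 1.42]
[54.7, -7.6, -0.8, 0.02, 0.01, 1.42]
[54.5, -8.9, -0.8, 0.02, 0.01, 1.42]
[54.3, -10.3, -0.8, 0.02, 0.01, 1.42]
[54.0, -11.6, -0.8, 0.02, 0.01, 1.42]
[53.9, -1.8, 0.0, -0.0, -0.0, 1.8]
[53.8, -3.4, 0.0, -0.0, -0.0, 1.8]
[53.6, -5.1, 0.0, -0.0, -0.0, 1.8]
[53.5, -6.8, 0.0, -0.0, -0.0, 1.8]
```

View pics/w2.png

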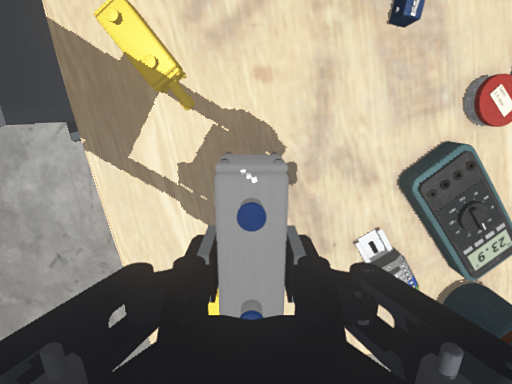

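{"fn": "servo_tool", "kwargs": {
  "moves": [
    [[55,-4.8,-1,0,0,1.5,20],[55,-6.2,-1,0,0,1.5,20],[54.7,-7.6,-1,0,0,1.5,20],[54.5,-9,-1,0,0,1.5,20],[54.3,-10.3,-1,0,0,1.5,20],[54,-11.6,0,0,0,1.5,20],[54,-1.8,0,0,0,3,20],[53.8,-3.4,0,0,0,3,20],[0,0,0,0,0,0,20],[0,0,0,0,0,0,20]]
  ]
}}

```text
time: 5.92
tool_pos: [0.493, 0.1623, 0.1815]
tool_rot: [-0.001, 0.846, 0.534, -0.002]
contact_force: [-0.4, -0.3, -2.4]
gripper_width: 0.361
grasp_force: 60.7
```

```bash
python3 - <<'E'
from plant import manip
from h import *
f=manip.grab_frame("wrist");cv2.imwrite("pics/w3.png",f["image"])
s=manip.state();print(s['time'],s['tool_pos'],s['tool_rot'],s['contact_force'],s['grasp_force'],s['gripper_width'])
E
```

```text
5.975 [0.4933125  0.16186162 0.18201838] [-5.45450496e-04  8.45824036e-01  5.33458648e-01 -1.80940442e-03] [-0.36089314 -0.93453232 -0.70299156] 60.73513627052307 0.36791899226287567
```

View pics/w3.png

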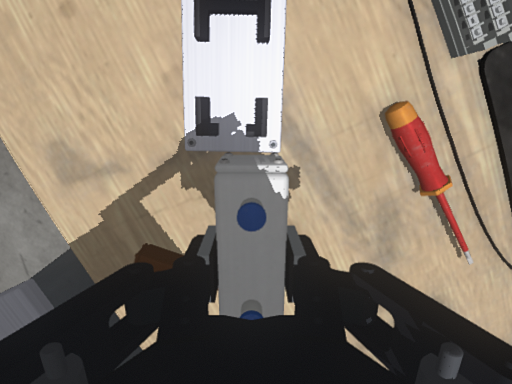

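```bash
cat > nest.py <<'E'
from plant import manip
from h import *
f=manip.grab_frame("wrist");im=f["image"];s0=manip.state()
hsv=cv2.cvtColor(im,cv2.COLOR_BGR2HSV).astype(int);h,s,v=hsv[...,0],hsv[...,1],hsv[...,2]
roi=np.zeros(h.shape,bool);roi[0:156,165:305]=1
q=np.array(s0["tool_rot"]);M=R.from_quat(q[[1,2,3,0]]).as_matrix();t=np.array(s0["tool_pos"])
tl=lambda P:(P-t)@M*1000
pl=(roi&(s<45)&(v>90)).astype(np.uint8)
pl=cv2.morphologyEx(pl,cv2.MORPH_OPEN,np.ones((3,3)))
k=max(blobs(pl,300),key=cv2.contourArea);hull=cv2.convexHull(k)[:,0]
full=np.zeros(h.shape,np.uint8);cv2.fillPoly(full,[hull],1)
L=[];Rr=[]
for r in range(3,138):
    c=np.flatnonzero(pl[r])
    L.append((c[0]-.0,r));Rr.append((c[-1]+1.,r))
def fit(P,z):
    W=tl(cast(f,P,z))
    for _ in range(3):
        p=np.polyfit(W[:,0],W[:,1],1);e=W[:,1]-np.polyval(p,W[:,0]);W=W[abs(e)<1.5*e.std()+.2]
    return p
a,b=fit(L,.01),fit(Rr,.01);print("plate edges y=m x+c",a,b,"slope deg",np.degrees(np.arctan((a[0]+b[0])/2)))
B=[]
for c in range(200,215): 
    B.append((c,np.flatnonzero(pl[:,c])[-1]+1))
for c in range(262,275): 
    B.append((c,np.flatnonzero(pl[:,c])[-1]+1))
W=tl(cast(f,B,.01));xb=np.median(W[:,0]);print("bottom edge x",xb,W[:,0].std())
x0=xb+80;print("plate centre tool",x0,(np.polyval(a,x0)+np.polyval(b,x0))/2,"width",np.polyval(a,x0)-np.polyval(b,x0))
dk=roi&(v<70);dk[141:]=0;dk[:,:190]=0;dk[:,275:]=0
for k in blobs(dk,60):
    x,y,w,hh=cv2.boundingRect(k);print("wall",x,y,w,hh,tl(cast(f,[(x,y),(x+w,y+hh)],.028)).round(1).tolist())
g=np.zeros(h.shape,bool);g[190:240,225:280]=1
for k in blobs(g&(h>100)&(h<130)&(s>120),60):
    c,r=cv2.minEnclosingCircle(k);print("port",c,r,tl(cast(f,c,t[2]+.023)))
gb=(s<60)&(v>100);print("body cols row190",[int(x) for x in np.flatnonzero(gb[190])if 200<x<300][::100000],)
E
python3 nest.py
```

```text
plate edges y=m x+c [ 2.12467074e-02 -7.13200752e+01] [1.32069010e-02 2.98457439e+01] slope deg 0.9869255572094536
bottom edge x 27.49259234190466 1.0614814793526905
plate centre tool 107.49259234190467 -18.8854118034756 width -100.30159954955555
wall 246 98 16 38 [[80.7, -5.4, 154.4], [45.2, 10.0, 154.5]]
wall 195 97 23 39 [[81.9, -53.6, 154.5], [45.3, -32.7, 154.6]]
wall 194 0 75 42 [[166.3, -51.5, 154.4], [130.2, 15.7, 154.3]]
port (251.10264587402344, 216.341064453125) 14.149530410766602 [[ 26.61965619  -0.50354354 -23.04705981]]
body cols row190 [215]
```

{"fn": "servo_tool", "kwargs": {
  "moves": [
    [[45,-7.4,0,0,0,1,20],[45,-8,10,0,0,0,20],[16,-3,40,0,0,0,20],[0,0,40,0,0,0,20],[0,0,20,0,0,0,20],[0,0,0,0,0,0,20],[0,0,0,0,0,0,20]]
  ]
}}

```text
time: 6.9
tool_pos: [0.526, 0.2658, 0.0761]
tool_rot: [0.0, 0.851, 0.526, 0.002]
contact_force: [1.0, 0.5, -1.4]
gripper_width: 0.366
grasp_force: 60.8
```

```bash
python3 - <<'E'
from plant import manip
from h import *
s=manip.state()
M=R.from_quat([8.45824036e-01,5.33458648e-01,-1.80940442e-03,-5.45450496e-04]).as_matrix();t0=np.array([0.4933125,0.16186162,0.18201838])
tgt=t0+M@[.1062,-.0184,0];q=np.array(s["tool_rot"]);N=R.from_quat(q[[1,2,3,0]])
print(s['time'],s['tool_pos'],tgt,s['contact_force'])
print("shift",N.inv().apply(tgt-s['tool_pos'])*1000,N.as_matrix().round(4),np.degrees((R.from_matrix(M).inv()*N).as_rotvec()))
out=[]
for n,b in(("top",(140,230,80,190)),("side",(110,190,210,320))):
    f=manip.grab_frame(n);a=f["image"][b[0]:b[1],b[2]:b[3]];out.append(cv2.resize(a,(520,int(520*a.shape[0]/a.shape[1])),interpolation=2)[:300])
w=max(len(o) for o in out);cv2.imwrite("pics/c4.png",cv2.resize(np.vstack(out),None,fx=.7,fy=.7))
E
```

```text
6.9 [0.52597002 0.26582783 0.07605671] [0.52246284 0.2656268  0.18180762] [ 1.02711748  0.50596265 -1.40367992]
shift [  -1.51039821   -2.81563938 -105.76098557] [[ 0.447   0.8945  0.003 ]
 [ 0.8945 -0.447   0.001 ]
 [ 0.0022  0.0022 -1.    ]] [-0.28894972  0.27079811  1.02886073]
```

View pics/c4.png

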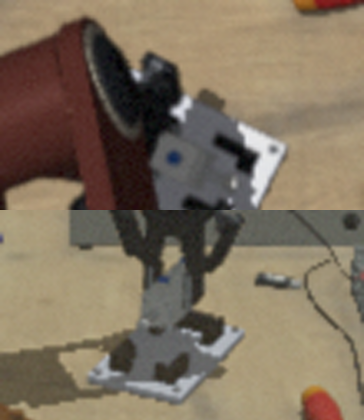

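{"fn": "servo_tool", "kwargs": {
  "moves": [
    [[-0.5,-1.5,10,0,0,0,20],[0,0,10,0,0,0,20],[0,0,0,0,0,0,20],[0,0,0,0,0,0,20]]
  ]
}}

```text
time: 7.5
tool_pos: [0.5229, 0.2662, 0.0538]
tool_rot: [-0.0, 0.85, 0.526, -0.0]
contact_force: [-0.6, -0.3, -1.5]
gripper_width: 0.363
grasp_force: 60.8
```

```bash
python3 - <<'E'
from plant import manip
from h import *
p=[]
for i in range(6):
    f=manip.grab_frame("wrist");s=manip.state();p.append(s['tool_pos'])
print(np.mean(p,0),np.std(p,0),s['time'])
cv2.imwrite("pics/w5.png",f["image"])
E
```

```text
[0.52328335 0.26627655 0.05438101] [5.73249329e-05 2.59201095e-05 9.94473767e-05] 7.8
```

View pics/w5.png

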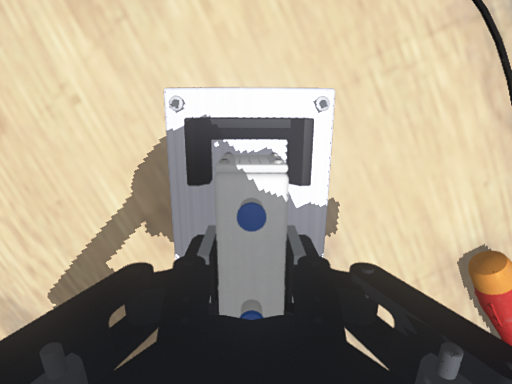

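{"fn": "servo_tool", "kwargs": {
  "moves": [
    [[-0.8,-0.5,8,0,0,0,20],[0,0,8,0,0,0,20],[0,0,5,0,0,0,20],[0,0,0,0,0,0,20],[0,0,1,0,0,0,20],[0,0,1,0,0,0,20],[0,0,0,0,0,0,20],[0,0,0,0,0,0,20]]
  ]
}}

```text
time: 8.8
tool_pos: [0.5223, 0.2657, 0.0313]
tool_rot: [0.0, 0.85, 0.526, 0.0]
contact_force: [-0.8, 0.7, -1.9]
gripper_width: 0.364
grasp_force: 60.8
```

{"fn": "servo_tool", "kwargs": {
  "moves": [
    [[0,0,0.6,0,0,0,20],[0,0,0.6,0,0,0,20],[0,0,0,0,0,0,20],[0,0,0,0,0,0,20]]
  ]
}}

```text
time: 9.3
tool_pos: [0.5224, 0.2658, 0.031]
tool_rot: [0.0, 0.85, 0.526, -0.0]
contact_force: [-3.8, -1.5, 4.3]
gripper_width: 0.364
grasp_force: 61.8
```

{"fn": "servo_tool", "kwargs": {
  "moves": [
    [[0,0,0,0,0,0,38],[0,0,0,0,0,0,50],[0,0,0,0,0,0,60],[0,0,0,0,0,0,60],[0,0,-10,0,0,0,60],[0,0,-40,0,0,0,60],[0,0,-50,0,0,0,60],[-50,0,-40,0,0,0,60],[-50,0,0,0,0,0,60],[0,0,0,0,0,0,60],[0,0,0,0,0,0,60]]
  ]
}}

```text
time: 10.68
tool_pos: [0.4784, 0.1774, 0.1695]
tool_rot: [0.0, 0.85, 0.526, 0.001]
contact_force: [0.8, 1.4, -0.2]
gripper_width: 0.705
grasp_force: 0.0
```

```bash
python3 - <<'E'
from plant import manip
import cv2
s=manip.state();print(s['time'],s['tool_pos'],s['contact_force'])
cv2.imwrite("pics/w6.png",manip.grab_frame("wrist")["image"])
E
```

```text
10.675 [0.4784477  0.177416   0.16954593] [ 0.84312604  1.3665459  -0.1894332 ]
```

View pics/w6.png

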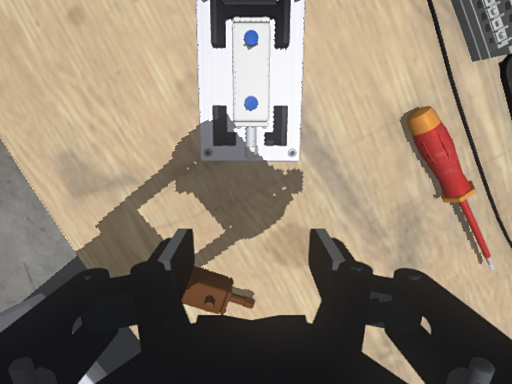

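The last picture shows the cylinder square in the pocket, ports at (251,38) and (251,103), with its rod in the slot at (252,140) and the gripper clear.

```bash
python3 -c "
from plant import manip
print(manip.job_done())"
```

```text
the job is handed in; nothing more can be done
None
```

The air cylinder is in the nest pocket, ports up and with its rod in the slot; I let go only after it touched the floor, did not touch the valve or limit switch, and handed the job in at about 10.7 s.

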